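# Turn over the closed mould's marker

### The job

Each cigar mould on the bench has a flip-over marker hinged in front of it; the bunches in the closed mould have now had their pressing. Pushing with a fingertip, never taking the marker between the fingers, turn the closed mould's marker over its hinge until it lies flat on the far side, next to the mould, with its ring face up. Leave the open mould's marker, the paste pot, the leaf knife and the ring gauge as they are.

Things in the scene. Friction and masses are not known exactly. Their poses are not given: they have to be found in the camera images.
- stand_closed: Fixed stand with the CLOSED mould: dark wooden board 180 x 250 x 15 mm, on it a light wooden cigar mould 160 x 246 mm, shut (both halves on, two dark steel straps over it), top 66 mm above the bench, bunch ends showing in its front seam. Origin: on the bench under the mould's centre; x points away from its marker, z up. The two stands may swap sides.
- marker_closed (a joint): Hinge of the closed mould's marker, rad: 0 = flat, pointing away from the mould (black bar face up); 1.57 = upright; 3.14 = turned over, flat towards the mould (black ring face up). Starts between 0 and 0.25. Friction hinge of about 0.06 N m (up to 1.3 N at the free edge): it stays at any angle it is left, so push it all the way. Hard stops at 0 and 3.14.
- marker_closed_hinge (a point): Middle of the closed mould's marker pin, 62 mm above the bench, 185 mm in front of the mould's centre, axes as stand_closed, pin along y. A post 22 x 36 mm, 56 mm high, carries it, with two steel ears (41 mm over both, 70 mm above the bench), on a tongue of the board, 50 mm wide, 15 mm high, that ends 15 mm beyond the pin.
- marker_closed_blade (a point): Centre of the blade of the closed mould's marker, turns with it: aluminium paddle 5 mm thick, along this point's -x from the pin: shank 22 mm wide to 26 mm, then blade 64 mm wide to 80 mm (free edge); this point is at 53 mm. y along the pin, z out of the bar face. At joint 0 it hangs over bare bench, underside 59 mm up; at 3.14 its edge is 25 mm from the mould.
- stand_open: The same stand with the OPEN mould: only the lower half, its ten grooves showing with six brown bunches in them, top 39 mm above the bench (bunches to 45 mm). Origin and axes as stand_closed; its marker is built and placed the same.
- marker_open_blade (a point): Centre of the blade of the open mould's marker, which is like the other one and starts towards the robot side too, 0 to 0.25 rad up. To be left alone.
- paste_pot: Loose white ceramic pot with a wooden lid, 63 mm wide, 45 mm high, between the two markers. Origin: centre of its underside. To be left alone.
- leaf_knife: Loose steel half-moon leaf knife, flat on the bench, 150 x 75 x 4 mm, long side along its x. Origin: about its middle, underside. To be left alone.
- ring_gauge: Loose light wooden slat with five holes, 45 x 140 x 10 mm, long side along its y. Origin: centre of its underside. To be left alone.

How it is judged:
At the end, for the whole second after the job is handed in: The closed mould's marker lies at rest turned over, within 0.1 rad of flat on the mould's side (joint above 3.04). The open mould's marker has moved less than 10 mm at its blade; the paste pot, the leaf knife and the ring gauge less than 15 mm (value of joint marker_closed above 3.04 rad and velocity of joint marker_closed between -0.1 and 0.1 rad/s and distance of marker_open_blade from where it was at the start of the episode below 0.01 m and distance of each of paste_pot, leaf_knife, ring_gauge from where it was at the start of the episode below 0.015 m); the robot touches nothing.
It fails at once if the open mould's marker was disturbed (blade moved more than 10 mm) (distance of marker_open_blade from where it was at the start of the episode above 0.01 m).
It fails at once if the paste pot, leaf knife or ring gauge was moved or lifted by more than 15 mm (distance of any of paste_pot, leaf_knife, ring_gauge from where it was at the start of the episode above 0.015 m).
It fails at once if the marker was taken between the fingers (the point between the pads lay inside its blade) (z of the grasp point in the frame of marker_closed_blade between -0.006 and 0.006 m and x of the grasp point in the frame of marker_closed_blade between -0.029 and 0.029 m and y of the grasp point in the frame of marker_closed_blade between -0.034 and 0.034 m).
It also fails if it takes over 45 s, if anything falls off the work surface, if the arm or the gripper's body presses on something with over 40 N, if the wrist force passes 120 N, or if a joint passes its speed limit or range.

### The arm

A 6-joint arm with a two-finger parallel gripper is mounted at the origin on the work surface. World frame = base frame: x ahead of the robot, y to its left, z up, the work surface at z = 0. Lengths are in m, angles in rad, forces in N, time in s.
With the tool pointing down it reaches from about 0.275 to 0.725 m from the base axis. Payload 5.6 kg.
Tool frame: the origin (TCP) lies midway between the tips of the shut fingers; the grasp point (between the pads) lies 19 mm behind it (bot.hold_point_z is the x of the grasp point in the tool frame, in m); x points along the fingers, z is the direction in which the jaws open and shut, and the axes are right-handed (so a half turn about x gives the same grasp; the last joint's range is limited). The gripper opens to 85 mm and grips with 20 to 120 N. Pads are 22 mm wide; open, the fingers measure 114 mm over their backs; the gripper's body (76 mm by 85 mm) begins 54 mm behind the grasp point. The pads swing forward as they close: fully open they stand 13 mm farther back than shut.
Start: joints at [-0.879, 0.255, 0.108, 0, -1.424, -0.285], TCP at [0.218, -0.505, 0.211] pointing down, gripper open.
Joint ranges: [-2.95, 2.95], [-1.21, 1.97], [-1.09, 1.5], [-2.87, 1.71], [-2.94, -0.07], [-3.05, 3.05]. Speed limits (rad/s): [2.57, 2.57, 3.14, 3.14, 3.14, 3.14].

### API

Orientations are given as [roll, pitch, yaw] about the fixed x, y, z axes, in that order (R = Rz(yaw) Ry(pitch) Rx(roll)).
In Python, from rig import bot gives the robot as it stands.
- The arm moves only by the tool drive_tool, never from a script. Its argument "plan" is a list of rows, each a list of 3 entries, a list of its own where there are three numbers: the shift along the tool's x, y, z in cm, then the turn, a rotation vector about the tool's x, y, z in units of 5 degrees (1.0 is 5 degrees), then the finger opening in cm, from 0 to 8.54. In form: [[[x, y, z], [wx, wy, wz], grip], ...]. A call has 1 to 12 rows; each row is the pose to reach, as a shift and turn from the pose commanded when the call began, along the tool's axes at that moment; what a row does not reach only later rows make up. A row lasts 1/12 s, in which the tool goes at most 41.7 mm and 7.16 degrees, less where a joint would pass 70% of its speed; a pose out of reach is approached as far as the arm can. A call with a gripper value outside its range is refused whole. The fingers move at their own pace and stop on an object; "grip_force" is the grip in N (left out, the last holds). Time passes only in rows, so rows that repeat a pose let the fingers close. It gives the time, the measured TCP pose, the force and the opening at its end, in the units of the state.
- bot.get_state(): the state, without advancing time (a new reading comes with each control period).
- bot.grab_frame(name): name is "scene" or "top" or "wrist"; returns a dict with "frame" (384x512x3 uint8, blue, green, red), "z_map" (384x512 float32, m along the optical axis (not along the pixel's ray), 0 where there is no reading), "K" (3x3 intrinsics, pixels), "R" (3x3) and "t" (3): a world point X has camera coordinates R X + t. Camera axes: x right, y down, z forward; pixel columns grow to the right and rows downward; lengths in m; the calibration is good to about 2 mm. A picture is of the moment at which its call begins.
- bot.close_job(): hands the job in, once; it reports no verdict.
Trained networks look in the newest picture that a camera, given by its name, has taken for a name from the list of things; names that differ only in an ending like _2 or _b are one class to them, and where a whole thing is asked for, a point or a joint stands for the part that bears it (a point fixed in the world has none). Each returns a list of dicts, best first, with "p" (0 to 1); they miss things now and then, are a little off and sometimes report something else, mostly with a low value. They report only what shows in the picture. A call takes as long as a camera call.
- bot.silhouettes(camera, thing): "mask" (384x512 bool, what is visible of it) and "rect" ([left, top, width, height] in pixels, round what is visible of it).
- bot.mark_of(camera, thing): "point" ([row, column] in pixels: a listed point, or the origin of a listed thing).
The state is a dict: "time": time; "q": joint angles; "joint_vel": joint speeds; "joint_efforts": joint torques, N m; "position": TCP position; "orientation": TCP orientation; "force": force on the tool from outside, world axes, zero at the start; "wrist_torque": the same for the moment, N m; "opening": finger opening in m.
Only numpy, scipy, OpenCV 4.12 (cv2) and the standard library are available. Lean on these libraries where they do the work, as an engineer would, in place of code of your own. Each camera call takes 0.05 s, during which the arm holds its last target. There are 200 camera calls.

## Working session

There is one attempt and no reset: what is moved stays moved. The work goes in short steps, Python scripts to look and compute and a tool call to move; the robot and the scene stay as the last step left them, time stands still between calls to the robot, and variables do not carry over. Pictures are saved under pics/ and viewed, about 8 in all and at most 12, crops included, and the job is handed in when it is done.

Besides the shell and the picture viewer there is one more tool, called after "Call:" as name([rows], argument=value, ...), one row to a line, values as JSON. drive_tool: Moves the arm, as the interface text tells. Its arguments: {"type":"object","properties":{"plan":{"type":"array","items":{"type":"array"}},"grip_force":{"type":"number"}},"required":["plan"]}

```bash
mkdir -p pics; ls; cat > h.py <<'E'
from rig import bot
import numpy as np, cv2
def w(f,r,c,z=None):
    z=f["z_map"][int(r),int(c)] if z is None else z
    p=np.linalg.inv(f["K"])@np.array([c,r,1.])*z
    return f["R"].T@(p-f["t"])
def cloud(f):
    v,u=np.mgrid[0:384,0:512]; z=f["z_map"]
    p=np.stack([u*z,v*z,z],-1)@np.linalg.inv(f["K"]).T
    return (p-f["t"])@f["R"]
E
python3 - <<'E'
from h import *
for n in ("top","scene"):
    f=bot.grab_frame(n); cv2.imwrite(f"pics/{n}1.png",f["frame"])
    print(n,(-f["R"].T@f["t"]).round(2))
    for t in ("stand_closed","stand_open","marker_closed_hinge","marker_closed_blade","marker_open_blade","paste_pot","leaf_knife","ring_gauge"):
        for m in bot.mark_of(n,t)[:2]:
            r,c=m["point"]; print(t,round(m["p"],2),np.round(m["point"]),w(f,r,c).round(3))
s=bot.get_state(); print(s)
E
```

```text
pics
top [ 0.5  -0.01  1.72]
stand_closed 0.6 [152. 200.] [0.738 0.198 0.065]
stand_open 0.87 [144. 316.] [ 0.762 -0.195  0.04 ]
marker_closed_hinge 0.78 [206. 205.] [0.555 0.182 0.067]
marker_closed_blade 0.59 [216. 210.] [0.522 0.166 0.071]
marker_open_blade 0.58 [204. 336.] [ 0.554 -0.253  0.073]
paste_pot 0.8 [218. 258.] [0.515 0.008 0.047]
leaf_knife 0.92 [230. 380.] [ 0.468 -0.413  0.004]
ring_gauge 0.75 [237. 134.] [0.455 0.436 0.012]
scene [1.19 0.63 0.83]
stand_closed 0.58 [279. 268.] [0.778 0.244 0.066]
stand_open 0.61 [212. 168.] [ 0.815 -0.139  0.046]
marker_closed_hinge 0.72 [137. 208.] [ 0.439 -0.426  0.005]
marker_closed_hinge 0.63 [221. 305.] [0.563 0.172 0.06 ]
marker_closed_blade 0.6 [212. 316.] [0.518 0.174 0.066]
marker_open_blade 0.7 [155. 212.] [ 0.558 -0.249  0.069]
paste_pot 0.81 [200. 278.] [0.533 0.04  0.033]
paste_pot 0.38 [136. 207.] [ 0.441 -0.432  0.007]
leaf_knife 0.56 [139. 206.] [ 0.453 -0.423  0.003]
{'time': 0.9, 'q': array([-8.79408508e-01,  2.55076745e-01,  1.08196667e-01,  1.92631408e-06,
       -1.42392352e+00, -2.84598293e-01]), 'joint_vel': array([-0.00086365,  0.00060548,  0.00053603, -0.00035011,  0.0012852 ,
        0.00011986]), 'joint_efforts': array([-1.06555795e-03, -3.86399245e+01,  2.38064861e+01,  5.36799520e+00,
       -5.15611191e-04, -1.43533236e-05]), 'position': array([ 0.21762562, -0.50509366,  0.2107944 ]), 'orientation': array([0.54095932, 1.57078881, 2.51854545]), 'force': array([ 0.04886749, -0.21051789, -0.0146044 ]), 'wrist_torque': array([ 0.02193758, -0.03498798,  0.04045699]), 'opening': 0.08516578791658812}
```

```bash
python3 - <<'E'
import cv2
a=cv2.imread("pics/top1.png")[100:280,100:420]; cv2.imwrite("pics/topc.png",cv2.resize(a,(800,450),interpolation=2))
from h import *
from scipy.spatial.transform import Rotation as Ro
print(Ro.from_euler('xyz',bot.get_state()["orientation"]).as_matrix().round(3))
f=bot.grab_frame("top");P=cloud(f)
# closed mould top
m=(abs(P[...,2]-.066)<.005)&(P[...,1]>.03)&(P[...,0]>.6)
pts=P[m][:,:2].astype(np.float32); print(m.sum(),cv2.minAreaRect(pts), pts.mean(0))
m=(P[...,2]>.05)&(P[...,1]>.09)&(P[...,1]<.28)&(P[...,0]>.42)&(P[...,0]<.62)
print(m.sum()); q=P[m]; print(cv2.minAreaRect(q[:,:2].astype(np.float32)))
for p in q[::4]: print(p.round(3),end=' ')
E
```

```text
[[-0.    -0.918 -0.396]
 [ 0.    -0.396  0.918]
 [-1.     0.     0.   ]]
2733 ((0.7388324737548828, 0.36846354603767395), (0.5918413400650024, 0.21094603836536407), 88.92570495605469) [0.74276274 0.22483775]
448
((0.5299190282821655, 0.17149081826210022), (0.09774340689182281, 0.06461520493030548), 7.438493728637695)
[0.58  0.163 0.057] [0.577 0.173 0.053] [0.574 0.193 0.06 ] [0.574 0.18  0.06 ] [0.574 0.16  0.054] [0.57  0.176 0.06 ] [0.57  0.163 0.058] [0.567 0.19  0.058] [0.567 0.173 0.057] [0.567 0.16  0.055] [0.564 0.189 0.069] [0.563 0.175 0.07 ] [0.563 0.162 0.069] [0.561 0.199 0.063] [0.56  0.185 0.071] [0.56  0.172 0.066] [0.56  0.159 0.066] [0.557 0.196 0.068] [0.557 0.182 0.069] [0.557 0.169 0.061] [0.556 0.155 0.07 ] [0.554 0.186 0.066] [0.553 0.173 0.062] [0.553 0.16  0.054] [0.551 0.187 0.054] [0.55  0.173 0.062] [0.55  0.16  0.056] [0.547 0.182 0.068] [0.547 0.169 0.066] [0.547 0.157 0.051] [0.543 0.179 0.065] [0.543 0.166 0.067] [0.54  0.179 0.068] [0.54  0.166 0.069] [0.537 0.176 0.063] [0.536 0.161 0.077] [0.536 0.15  0.061] [0.533 0.175 0.073] [0.533 0.163 0.059] [
[... 758 characters left out ...]
 [0.506 0.149 0.071] [0.504 0.199 0.07 ] [0.504 0.186 0.067] [0.503 0.172 0.074] [0.503 0.16  0.066] [0.503 0.146 0.073] [0.5   0.2   0.062] [0.5   0.187 0.06 ] [0.5   0.173 0.063] [0.5   0.159 0.068] [0.5   0.145 0.077] [0.497 0.199 0.069] [0.497 0.186 0.07 ] [0.497 0.173 0.069] [0.496 0.16  0.066] [0.496 0.146 0.074] [0.494 0.196 0.07 ] [0.494 0.183 0.068] [0.493 0.169 0.068] [0.493 0.156 0.067] [0.493 0.143 0.066] [0.49  0.193 0.071] [0.49  0.18  0.066] [0.49  0.166 0.07 ] [0.49  0.153 0.067] [0.489 0.14  0.067] [0.487 0.189 0.069] [0.487 0.177 0.062] [0.486 0.164 0.062] [0.486 0.149 0.07 ] [0.484 0.196 0.072] [0.484 0.183 0.071] [0.483 0.17  0.065] [0.483 0.156 0.068] [0.48  0.186 0.067]
```

View pics/topc.png

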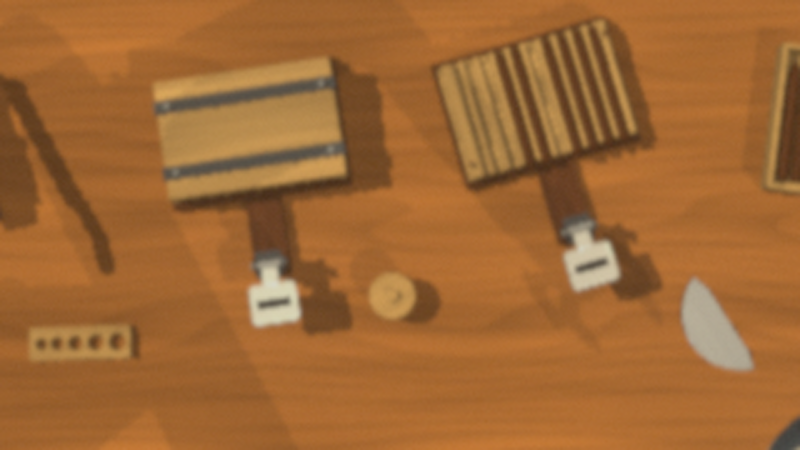

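The closed mould (two straps) is on the left. Its marker hinge is near crop pixel (268,262) and its blade near (274,302). The pot is to the right at (392,296), well clear of it. I'll measure the stand's yaw next and compute the approach: fingers shut, tool tilted 45° forward, jaw axis along the pin.

```bash
cat >> h.py <<'E'
from scipy.spatial.transform import Rotation as Ro
def Rt(psi,a):
    x=np.array([np.cos(a)*np.cos(psi),np.cos(a)*np.sin(psi),-np.sin(a)]); z=np.array([-np.sin(psi),np.cos(psi),0])
    return np.stack([x,np.cross(z,x),z],1)
def row(p,R,s=None):
    s=s or bot.get_state(); R0=Ro.from_euler('xyz',s["orientation"]).as_matrix()
    return (R0.T@(np.array(p)-s["position"])*100).round(2).tolist(), (np.degrees(Ro.from_matrix(R0.T@R).as_rotvec())/5).round(2).tolist()
E
python3 - <<'E'
from h import *
f=bot.grab_frame("top");P=cloud(f)
m=((P[...,2]>.05)&(P[...,1]>.03)&(P[...,1]<.4)&(P[...,0]>.62)&(P[...,0]<.88))
n,l,st,c=cv2.connectedComponentsWithStats(m.astype(np.uint8)); k=1+st[1:,4].argmax()
q=P[l==k][:,:2].astype(np.float32); r=cv2.minAreaRect(q); print(r)
for t in ("marker_closed_blade","stand_closed"):
  for s in bot.silhouettes("top",t)[:1]:
    q=P[s["mask"]]; q=q[q[:,2]>.05]; print(t,s["p"],cv2.minAreaRect(q[:,:2].astype(np.float32)),q.mean(0))
    if t[0]=="m":
        print(np.polyfit(q[:,0],q[:,2],1))
psi=np.radians(7.5); s=bot.get_state()
print(row([.36,.15,.2],Rt(psi,np.radians(45)),s))
E
```

```text
((0.740500807762146, 0.200010746717453), (0.1689009666442871, 0.24648204445838928), 7.415086269378662)
marker_closed_blade 0.63 ((0.5325698852539062, 0.09965239465236664), (0.08540565520524979, 0.20773987472057343), 7.016345977783203) [0.51717488 0.16856694 0.07990177]
[-0.40190996  0.28775951]
([1.08, -39.0, 54.53], [3.0, 1.24, -8.94])
```

Call:
drive_tool([
  [[0,-4,4],[0,0,0],0],
  [[0,-6,8],[0.5,0.2,-1],0],
  [[0,-9,12],[0.8,0.3,-2],0],
  [[0,-12,16],[1,0.4,-3],0],
  [[0,-15,20],[1.3,0.5,-4],0],
  [[0,-18,24],[1.7,0.7,-5],0],
  [[0,-21,28],[2,0.8,-6],0],
  [[0,-24,32],[2.3,1,-7],0],
  [[0,-27,36],[2.7,1.1,-8],0],
  [[0,-30,40],[3,1.24,-8.94],0],
  [[0,-32.5,44],[3,1.24,-8.94],0],
  [[0,-35,47.5],[3,1.24,-8.94],0],
])

```text
time: 2.1
position: [0.277, -0.132, 0.1956]
orientation: [-1.612, 0.929, 0.1]
force: [-1.6, 1.6, -0.4]
opening: 0.0002
```

Call:
drive_tool([
  [[0,0,0],[0,0,0],0],
  [[0,0,0],[0,0,0],0],
  [[0,0,0],[0,0,0],0],
])

```text
time: 2.35
position: [0.2779, -0.1321, 0.1959]
orientation: [-1.613, 0.931, 0.102]
force: [1.1, -0.7, 0.5]
opening: 0.0002
```

```bash
python3 - <<'E'
from h import *
s=bot.get_state(); print(s["position"],s["orientation"],s["q"].round(2))
psi=np.radians(7.4);R=Rt(psi,np.radians(45))
print(R.round(3))
print(row([.39,.154,.2],R,s))
print(row([.39,.154,.06],R,s))
E
```

```text
[ 0.27786939 -0.13206525  0.19593198] [-1.61271171  0.9305094   0.10207064] [-0.03 -0.72 -0.77 -0.1  -0.89 -1.35]
[[ 0.701 -0.701 -0.129]
 [ 0.091 -0.091  0.992]
 [-0.707 -0.707  0.   ]]
([8.08, -12.66, 26.81], [0.24, -0.17, -1.67])
([19.31, -4.3, 27.16], [0.24, -0.17, -1.67])
```

Call:
drive_tool([
  [[1,-1.5,3],[0,0,0],0],
  [[2,-3,6],[0,0,-0.5],0],
  [[3,-4.5,9],[0,0,-1],0],
  [[4,-6,12],[0.2,-0.2,-1.7],0],
  [[5,-7.5,15],[0.2,-0.2,-1.7],0],
  [[6,-9,18],[0.2,-0.2,-1.7],0],
  [[7,-10.5,21],[0.2,-0.2,-1.7],0],
  [[8,-12.7,24],[0.2,-0.2,-1.7],0],
  [[8,-12.7,26.8],[0.2,-0.2,-1.7],0],
  [[8,-12.7,26.8],[0.2,-0.2,-1.7],0],
  [[8,-12.7,26.8],[0.2,-0.2,-1.7],0],
  [[8,-12.7,26.8],[0.2,-0.2,-1.7],0],
])

```text
time: 3.35
position: [0.4148, 0.1152, 0.2144]
orientation: [-1.566, 0.813, 0.174]
force: [-0.6, -0.7, 0.4]
opening: 0.0001
```

```bash
python3 - <<'E'
from h import *
s=bot.get_state(); print(s["position"],s["q"].round(2))
psi=np.radians(7.4);R=Rt(psi,np.radians(45))
print(row([.39,.154,.2],R,s))
print(row([.42,.158,.025],R,s))
f=bot.grab_frame("wrist"); cv2.imwrite("pics/w1.png",f["frame"])
P=cloud(f)
for t in ("marker_closed_hinge","marker_closed_blade"):
    for m in bot.mark_of("wrist",t)[:2]: print(t,m,w(f,*m["point"]))
for m in bot.silhouettes("wrist","marker_closed_blade")[:1]:
    q=P[m["mask"]&(f["z_map"]>0)]; print(m["p"],m["rect"],len(q),np.percentile(q,[2,50,98],axis=0).round(3))
E
```

```text
[0.41476483 0.11523024 0.21441995] [ 0.99 -0.53 -1.08  0.94 -0.67 -3.05]
([-0.17, 2.3, 4.24], [0.31, 0.36, -0.31])
([14.62, 12.13, 4.07], [0.31, 0.36, -0.31])
marker_closed_hinge {'point': [164.4, 280.0], 'p': 0.58} [0.55617649 0.17525949 0.06614159]
marker_closed_blade {'point': [136.6, 288.9], 'p': 0.97} [0.50220983 0.17119524 0.06729293]
0.92 [257.2, 119.9, 63.5, 50.1] 2439 [[0.479 0.139 0.056]
 [0.507 0.171 0.067]
 [0.561 0.201 0.069]]
```

View pics/w1.png

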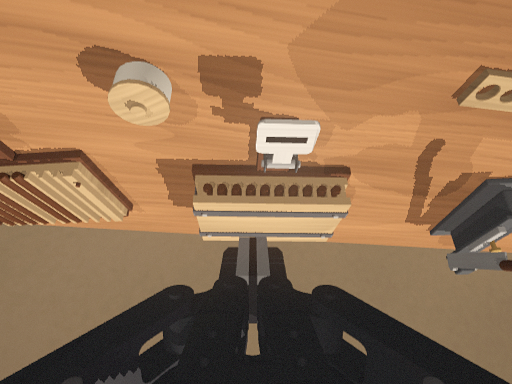

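The wrist view confirms the hinge: it is at (164,280) and the blade at (137,289), which puts the hinge at world (0.556, 0.175). The pot at (140,95) is clear.

This heading drives joint 6 to its limit and joint 3 close to its own. The arm has a lateral offset, so a heading near 32° is the natural one here. I'll use that and keep the motion in the swing plane.

```bash
cat >> h.py <<'E'
psi=np.radians(7.4); HINGE=np.array([.5563,.1755,.062]); RT=Rt(np.radians(32),np.radians(45))
def tip(th,r,gap=0.0,lat=.008):
    c,s=np.cos(th),np.sin(th); X=np.array([np.cos(psi),np.sin(psi),0]); Y=np.array([-np.sin(psi),np.cos(psi),0]); Z=np.array([0,0,1.])
    v=s*X+c*Z
    h=11e-3*abs(v@RT[:,1])+14.5e-3*abs(v@RT[:,2])+.0025+gap
    return HINGE+r*(-c*X+s*Z)-v*h+lat*Y
E
python3 - <<'E'
from h import *
print(row([.40,.16,.2],RT))
E
```

```text
([0.68, 1.45, 5.21], [-3.3, -3.16, -0.28])
```

Call:
drive_tool([
  [[0,0,1],[-1,-1,0],0],
  [[0,0.5,2],[-2,-2,-0.2],0],
  [[0.3,1,3],[-3.3,-3.2,-0.3],0],
  [[0.7,1.5,4],[-3.3,-3.2,-0.3],0],
  [[0.7,1.5,5.2],[-3.3,-3.2,-0.3],0],
  [[0.7,1.5,5.2],[-3.3,-3.2,-0.3],0],
  [[0.7,1.5,5.2],[-3.3,-3.2,-0.3],0],
  [[0.7,1.5,5.2],[-3.3,-3.2,-0.3],0],
])

```text
time: 4.22
position: [0.3989, 0.1616, 0.2013]
orientation: [-1.564, 0.78, 0.571]
force: [-0.8, 0.2, -0.9]
opening: 0.0001
```

```bash
python3 - <<'E'
from h import *
s=bot.get_state(); print(s["position"],s["q"].round(2),s["joint_vel"].round(2))
print(row([.40,.16,.2],RT,s))
print(row([.42,.165,.12],RT,s))
print(row([.43,.17,.028],RT,s))
E
```

```text
[0.39891569 0.16162966 0.20129492] [ 0.87 -0.55 -1.09  0.68 -0.34 -2.44] [ 0.01  0.   -0.    0.    0.01 -0.  ]
([0.09, 0.09, -0.2], [0.03, 0.1, 0.07])
([7.11, 4.4, -0.89], [0.03, 0.1, 0.07])
([14.36, 10.16, -1.05], [0.03, 0.1, 0.07])
```

Call:
drive_tool([
  [[2,1.5,-0.5],[0,0,0],0],
  [[4,3,-1],[0,0,0],0],
  [[6,4,-1],[0,0,0],0],
  [[7,4.5,-1],[0,0,0],0],
  [[7,4.5,-1],[0,0,0],0],
  [[7,4.5,-1],[0,0,0],0],
])

```text
time: 4.72
position: [0.4304, 0.1462, 0.1393]
orientation: [-1.527, 0.805, 0.625]
force: [0.8, -0.4, 1.1]
opening: 0.0002
```

```bash
python3 - <<'E'
from h import *
s=bot.get_state(); print(s["position"],s["orientation"].round(2),s["q"].round(2))
print(row([.43,.17,.028],RT,s))
E
```

```text
[0.43036117 0.14621179 0.13930766] [-1.53  0.8   0.62] [ 0.67 -0.34 -1.09  0.44 -0.07 -2.08]
([8.97, 6.81, 1.65], [0.04, 0.52, -0.23])
```

Joint 3 (-1.09) and joint 5 (-0.07) are both at their limits, so a 45° tilt isn't feasible this low. With a 65° tilt there is still room for the fingertip to go about 15 mm under the free edge and carry it up.

```bash
cat >> h.py <<'E'
RT=Rt(np.radians(34),np.radians(65))
X=np.array([np.cos(psi),np.sin(psi),0]); Y=np.array([-np.sin(psi),np.cos(psi),0]); Z=np.array([0,0,1.])
def flank(th,d=.035,lat=.008):
    x=RT[:,0]; xp=(x@X)*X+(x@Z)*Z; xp/=np.linalg.norm(xp); v=-(xp@Z)*X+(xp@X)*Z
    h=11e-3*abs(v@RT[:,1])+14.5e-3*abs(v@RT[:,2])
    c,s=np.cos(th),np.sin(th)
    return HINGE+.08*(-c*X+s*Z)-.0025*(s*X+c*Z)-v*h+d*xp+lat*Y
E
python3 - <<'E'
from h import *
for t in (0,.1,.25,.5,.8,1.18): print(t,flank(t).round(3),tip(t,.045).round(3))
for t in (1.4,1.8,2.2,2.6,3.0,3.14): print(t,tip(t,.045).round(3), tip(t,.06).round(3))
print(row([.42,.17,.15],RT)); print(row(flank(0)-.05*X-.003*Z,RT))
E
```

```text
0 [0.475 0.173 0.021] [0.511 0.178 0.055]
0.1 [0.475 0.173 0.029] [0.51  0.178 0.058]
0.25 [0.476 0.173 0.041] [0.509 0.177 0.063]
0.5 [0.483 0.174 0.06 ] [0.509 0.177 0.071]
0.8 [0.497 0.176 0.079] [0.512 0.178 0.083]
1.18 [0.521 0.179 0.097] [0.521 0.179 0.097]
1.4 [0.53  0.18  0.103] [0.527 0.18  0.118]
1.8 [0.55  0.183 0.11 ] [0.553 0.183 0.124]
2.2 [0.572 0.186 0.106] [0.58  0.187 0.118]
2.6 [0.59  0.188 0.091] [0.603 0.19  0.098]
3.0 [0.599 0.189 0.075] [0.613 0.191 0.077]
3.14 [0.6   0.189 0.069] [0.615 0.191 0.069]
([-0.39, -1.03, 2.58], [-0.2, 0.29, 3.77])
([9.27, 7.94, 1.61], [-0.2, 0.29, 3.77])
```

Call:
drive_tool([
  [[0,0,0],[0,0,1],0],
  [[0,0,0],[0,0,2],0],
  [[0,0,1],[0,0,3],0],
  [[0,0,2],[0,0,4],0],
  [[0,0,2],[0,0,4],0],
  [[0,0,2],[0,0,4],0],
])

```text
time: 5.22
position: [0.4199, 0.1648, 0.1416]
orientation: [-1.496, 1.149, 0.664]
force: [-0.7, -0.6, -0.5]
opening: 0.0002
```

```bash
python3 - <<'E'
from h import *
s=bot.get_state(); print(s["position"],s["orientation"].round(2),s["q"].round(2))
print(row([.43,.17,.12],RT,s)); print(row(flank(0)-.05*X-.003*Z,RT))
E
```

```text
[0.41989827 0.16479634 0.14160198] [-1.5   1.15  0.66] [ 0.76 -0.2  -0.65  0.06 -0.7  -1.78]
([2.43, -0.15, -0.2], [-0.12, 0.33, -0.18])
([11.49, 4.56, -0.53], [-0.12, 0.33, -0.18])
```

Call:
drive_tool([
  [[2,0.8,0],[0,0,0],0],
  [[4,1.6,-0.2],[-0.1,0.3,-0.2],0],
  [[6,2.4,-0.3],[-0.1,0.3,-0.2],0],
  [[8,3.2,-0.4],[-0.1,0.3,-0.2],0],
  [[10,4,-0.5],[-0.1,0.3,-0.2],0],
  [[11.3,4.5,-0.5],[-0.1,0.3,-0.2],0],
  [[11.3,4.5,-0.5],[-0.1,0.3,-0.2],0],
  [[11.3,4.5,-0.5],[-0.1,0.3,-0.2],0],
])

```text
time: 5.88
position: [0.4223, 0.1632, 0.0176]
orientation: [-1.565, 1.138, 0.596]
force: [0.3, 0.1, 1.1]
opening: 0.0001
```

```bash
python3 - <<'E'
from h import *
s=bot.get_state(); print(s["position"],s["orientation"].round(2),s["q"].round(2))
print(row(flank(0)-.003*Z,RT,s))
for t in (.1,.3,.5,.7,.9,1.1):print(t,row(flank(t),RT,s)[0])
f=bot.grab_frame("scene"); cv2.imwrite("pics/s2.png",cv2.resize(f["frame"][110:300,180:430],(750,570),interpolation=2))
E
```

```text
[0.42227571 0.16316899 0.01762706] [-1.57  1.14  0.6 ] [ 0.74 -0.01 -1.01  0.4  -0.16 -2.11]
([2.01, -4.46, -2.11], [-0.03, 0.01, -0.05])
0.1 [1.02, -4.94, -2.11]
0.3 [-0.31, -5.81, -2.23]
0.5 [-1.45, -6.91, -2.48]
0.7 [-2.35, -8.17, -2.86]
0.9 [-2.98, -9.56, -3.35]
1.1 [-3.31, -11.01, -3.94]
```

View pics/s2.png

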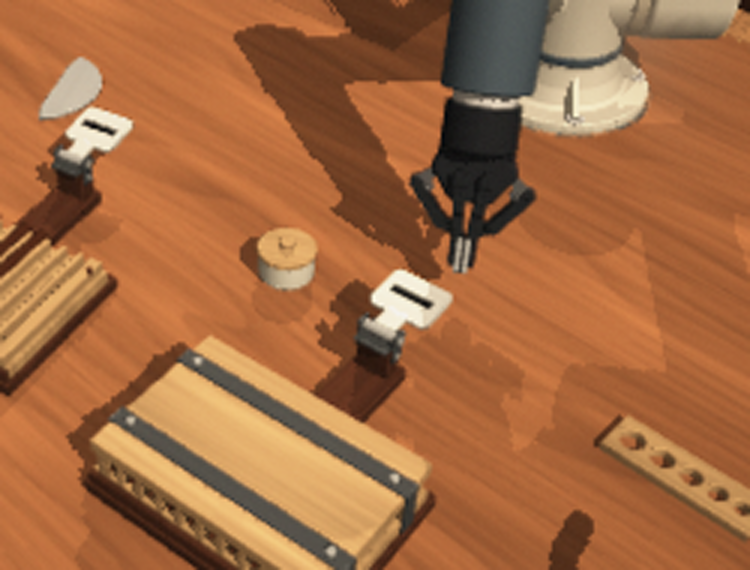

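The shut fingertips are at (460,265), low and just in front of the blade's free edge at about (420,285). Next I'll slide under it and start lifting.

Call:
drive_tool([
  [[0.7,-1.5,-0.7],[0,0,0],0],
  [[1.4,-3,-1.4],[0,0,0],0],
  [[2,-4.4,-2.1],[0,0,0],0],
  [[2,-4.4,-2.1],[0,0,0],0],
  [[1.5,-4.7,-2.1],[0,0,0],0],
  [[1,-4.9,-2.1],[0,0,0],0],
  [[0.4,-5.3,-2.2],[0,0,0],0],
  [[-0.3,-5.8,-2.2],[0,0,0],0],
  [[-0.9,-6.3,-2.4],[0,0,0],0],
  [[-1.4,-6.9,-2.5],[0,0,0],0],
  [[-1.9,-7.5,-2.6],[0,0,0],0],
  [[-1.9,-7.5,-2.6],[0,0,0],0],
])

```text
time: 6.93
position: [0.4887, 0.1774, 0.0698]
orientation: [-1.563, 1.132, 0.599]
force: [0.7, 0.2, -0.1]
opening: -0.0001
```

```bash
python3 - <<'E'
from h import *
s=bot.get_state(); print(s["position"],s["orientation"].round(2),s["q"].round(2),s["force"])
for t in (.6,.7,.9,1.1):print(t,flank(t).round(3),row(flank(t),RT,s))
for t in (1.2,1.4,1.6,1.8,2,2.2):print(t,row(tip(t,.05),RT,s)[0])
f=bot.grab_frame("scene"); cv2.imwrite("pics/s3.png",cv2.resize(f["frame"][130:260,230:400],(680,520),interpolation=2))
E
```

```text
[0.48865985 0.1773766  0.06976187] [-1.56  1.13  0.6 ] [ 0.67  0.04 -0.67  0.08 -0.42 -1.72] [ 0.659784    0.23543766 -0.11560099]
0.6 [0.487 0.175 0.067] ([0.16, 0.39, -0.15], [-0.03, 0.03, 0.03])
0.7 [0.492 0.175 0.073] ([-0.25, -0.26, -0.35], [-0.03, 0.03, 0.03])
0.9 [0.503 0.177 0.085] ([-0.87, -1.65, -0.84], [-0.03, 0.03, 0.03])
1.1 [0.516 0.178 0.094] ([-1.19, -3.1, -1.43], [-0.03, 0.03, 0.03])
1.2 [-1.77, -3.81, -1.62]
1.4 [-2.0, -4.78, -2.01]
1.6 [-2.0, -5.81, -2.47]
1.8 [-1.74, -6.83, -2.99]
2 [-1.19, -7.79, -3.54]
2.2 [-0.39, -8.59, -4.08]
```

View pics/s3.png

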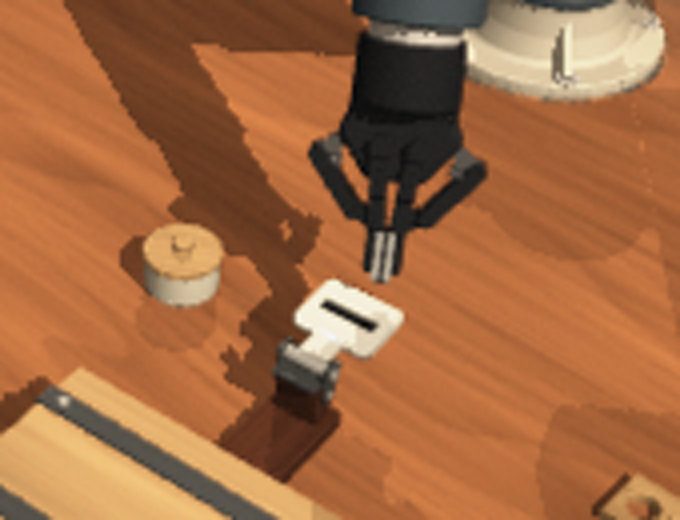

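The fingertips at (380,280) are fully visible behind the blade and the force is about 0, so the blade wasn't lifted. The fingers must be slimmer at the tip than I assumed. I'll measure the gap.

```bash
python3 - <<'E'
from h import *
f=bot.grab_frame("scene"); P=cloud(f)
R=Ro.from_euler('xyz',bot.get_state()["orientation"]).as_matrix(); t=bot.get_state()["position"]
q=(P-t)@R; m=(f["z_map"]>0)&(q[...,0]>-.06)&(q[...,0]<.01)&(abs(q[...,1])<.03)&(abs(q[...,2])<.03)
print("finger in tool frame"); g=q[m]
for a in np.arange(-.06,.01,.008):
    k=g[(g[:,0]>=a)&(g[:,0]<a+.008)]
    if len(k): print(round(a,3),len(k),k.min(0).round(3),k.max(0).round(3))
s=(P-HINGE); sx,sy,sz=s@X,s@Y,s@Z
m=(f["z_map"]>0)&(sx>-.09)&(sx<-.012)&(abs(sy)<.035)&(sz>-.02)
m&=(f["frame"].min(-1)>120)
for a in np.arange(-.09,-.01,.01):
    k=m&(sx>=a)&(sx<a+.01); 
    if k.any(): print(round(a,3),k.sum(),np.median(sz[k]).round(4),sy[k].min().round(3),sy[k].max().round(3))
f=bot.grab_frame("wrist"); cv2.imwrite("pics/w2.png",f["frame"])
E
```

```text
finger in tool frame
-0.06 22 [-0.06  -0.016 -0.011] [-0.054 -0.004  0.014]
-0.052 30 [-0.052 -0.014 -0.013] [-0.045 -0.002  0.013]
-0.044 28 [-0.043 -0.015 -0.012] [-0.036 -0.005  0.014]
-0.036 23 [-0.036 -0.014 -0.01 ] [-0.028 -0.006  0.013]
-0.028 4 [-0.028 -0.013 -0.004] [-0.023 -0.005  0.005]
-0.02 1 [-0.012  0.018 -0.026] [-0.012  0.018 -0.026]
-0.012 31 [-0.011  0.002 -0.029] [-0.004  0.02   0.004]
-0.004 77 [-0.004 -0.017 -0.03 ] [0.004 0.01  0.02 ]
0.004 53 [ 0.004 -0.028 -0.03 ] [ 0.01  -0.004  0.02 ]
-0.09 7 0.0556 0.001 0.01
-0.08 58 0.0079 -0.032 0.031
-0.07 54 0.0074 -0.03 0.03
-0.06 36 0.0073 -0.031 0.031
-0.05 42 0.0063 -0.031 0.031
-0.04 61 0.0052 -0.032 0.031
-0.03 46 0.0049 -0.028 0.031
-0.02 19 0.0042 -0.011 0.011
```

View pics/w2.png

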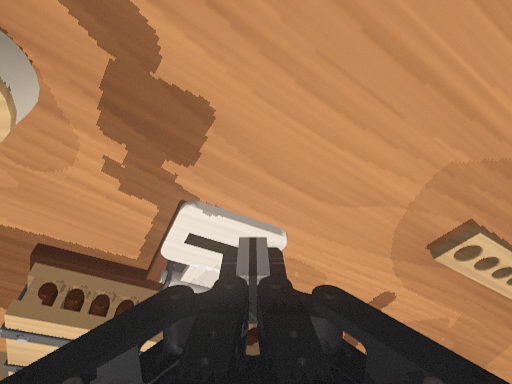

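```bash
python3 - <<'E'
from h import *
s=bot.get_state();R=Ro.from_euler('xyz',s["orientation"]).as_matrix(); t=s["position"]; print(s["time"],t,s["force"],bot.hold_point_z)
for n in("scene","wrist"):
    f=bot.grab_frame(n)
    for d in(0,-.02,-.04):
        X0=t+R[:,0]*d; c=f["R"]@X0+f["t"]; u=f["K"]@c/c[2]; print(n,d,u[:2].round(1),"z",c[2].round(4),"map",f["z_map"][int(u[1]),int(u[0])], w(f,u[1],u[0]).round(3))
    print(-f["R"].T@f["t"])
    c=f["R"]@(HINGE+.0025*Z-.08*X)+f["t"]; u=f["K"]@c/c[2]; print("edge0",u[:2])
E
```

```text
7.0833 [0.48711839 0.17621067 0.0670137 ] [-0.12256975 -0.82084662 -0.32326913] -0.0187
scene 0 [323.1 207.1] z 1.1093 map 1.1061823 [0.489 0.177 0.069]
scene -0.02 [324.1 200.5] z 1.1035 map 1.0930648 [0.487 0.176 0.092]
scene -0.04 [325.  193.8] z 1.0978 map 1.0852162 [0.481 0.172 0.112]
[1.1852126  0.63339203 0.82847322]
edge0 [322.29298925 204.18918887]
wrist 0 [250.8 235. ] z 0.1778 map 0.17629133 [0.486 0.176 0.068]
wrist -0.02 [250.6 252.2] z 0.1587 map 0.13782533 [0.466 0.162 0.098]
wrist -0.04 [250.3 274.1] z 0.1396 map 0.119290955 [0.459 0.157 0.115]
[0.37249941 0.09977384 0.1818969 ]
edge0 [244.20657752 213.76733517]
```

The fingertip is above the blade and the marker is unmoved at about 0.05 rad. The arm crawled near the wrist singularity and cut the corner in front of the edge. I'll back off, go down, slide in slowly and check the position before lifting.

```bash
python3 - <<'E'
from h import *
s=bot.get_state(); p=s["position"]
print(row(p+.01*Z-.035*X,RT,s)); print(row(flank(0)-.035*X-.003*Z,RT,s)); print(flank(0))
E
```

```text
([-2.22, 2.43, 1.56], [-0.04, 0.02, -0.04])
([2.58, 5.97, 1.98], [-0.04, 0.02, -0.04])
[0.47464    0.17296141 0.02103462]
```

Call:
drive_tool([
  [[-1,0.3,0],[0,0,0],0],
  [[-1.8,1.4,0.8],[0,0,0],0],
  [[-2.2,2.6,1.6],[0,0,0],0],
  [[-2.2,2.8,1.8],[0,0,0],0],
  [[-2.2,2.8,1.8],[0,0,0],0],
  [[-1,3.8,1.9],[0,0,0],0],
  [[0.2,4.5,2],[0,0,0],0],
  [[1.4,5.2,2],[0,0,0],0],
  [[2.6,6,2],[0,0,0],0],
  [[2.6,6,2],[0,0,0],0],
  [[2.6,6,2],[0,0,0],0],
  [[2.6,6,2],[0,0,0],0],
])

```text
time: 8.18
position: [0.4415, 0.1693, 0.0188]
orientation: [-1.564, 1.136, 0.597]
force: [0.7, 0.7, 0.4]
opening: -0.0002
```

```bash
python3 - <<'E'
from h import *
s=bot.get_state(); print(s["position"],s["q"].round(2),s["force"].round(1))
print(row(flank(0)-.003*Z,RT,s)); print(row(flank(0)+.006*X-.006*Z,RT,s))
E
```

```text
[0.44145864 0.1693001  0.01879064] [ 0.73  0.03 -0.94  0.32 -0.18 -2.01] [0.7 0.7 0.4]
([1.31, -2.65, -1.55], [-0.03, 0.02, -0.02])
([1.81, -3.01, -1.81], [-0.03, 0.02, -0.02])
```

Call:
drive_tool([
  [[0.4,-0.7,-0.4],[0,0,0],0],
  [[0.8,-1.3,-0.8],[0,0,0],0],
  [[1.2,-2,-1.2],[0,0,0],0],
  [[1.5,-2.6,-1.5],[0,0,0],0],
  [[1.7,-2.9,-1.7],[0,0,0],0],
  [[1.7,-2.9,-1.7],[0,0,0],0],
  [[1.7,-2.9,-1.7],[0,0,0],0],
  [[1.7,-2.9,-1.7],[0,0,0],0],
])

```text
time: 8.85
position: [0.4775, 0.1733, 0.015]
orientation: [-1.563, 1.137, 0.598]
force: [0.6, -0.1, -0.6]
opening: 0.0003
```

```bash
python3 - <<'E'
from h import *
s=bot.get_state(); print(s["position"],s["q"].round(2),s["force"].round(1))
for t in (.05,.2,.3,.4,.5,.6,.7,.8): print(t,row(flank(t)+.004*X,RT,s))
f=bot.grab_frame("scene"); cv2.imwrite("pics/s4.png",cv2.resize(f["frame"][130:260,230:400],(680,520),interpolation=2))
E
```

```text
[0.47752917 0.17332764 0.01497267] [ 0.68  0.11 -0.81  0.16 -0.22 -1.81] [ 0.6 -0.1 -0.6]
0.05 ([-0.87, -0.51, -0.04], [-0.04, 0.02, -0.03])
0.2 ([-1.91, -1.1, -0.09], [-0.04, 0.02, -0.03])
0.3 ([-2.56, -1.57, -0.16], [-0.04, 0.02, -0.03])
0.4 ([-3.15, -2.1, -0.27], [-0.04, 0.02, -0.03])
0.5 ([-3.69, -2.67, -0.42], [-0.04, 0.02, -0.03])
0.6 ([-4.18, -3.28, -0.59], [-0.04, 0.02, -0.03])
0.7 ([-4.59, -3.93, -0.8], [-0.04, 0.02, -0.03])
0.8 ([-4.94, -4.62, -1.03], [-0.04, 0.02, -0.03])
```

View pics/s4.png

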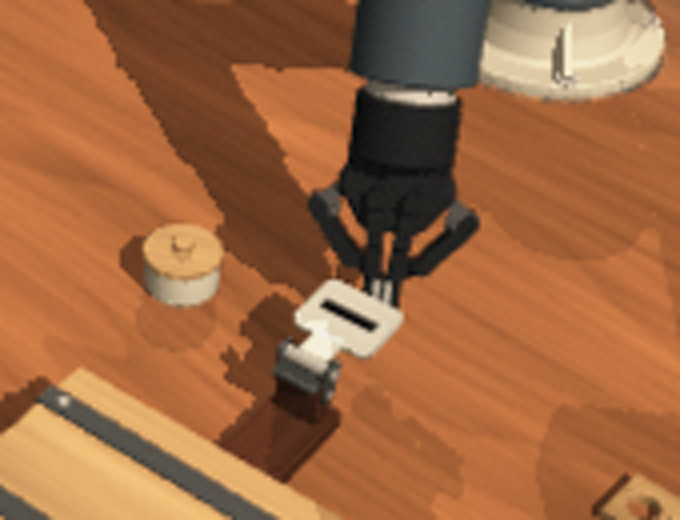

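The tip is now hidden beneath the blade's free edge, at about (380,300). I'll lift along the arc, moving a little toward the centre.

Call:
drive_tool([
  [[-0.5,-0.3,-0.3],[0,0,0],0],
  [[-0.9,-0.5,-0.5],[0,0,0],0],
  [[-1.4,-0.8,-0.5],[0,0,0],0],
  [[-1.9,-1.1,-0.6],[0,0,0],0],
  [[-2.5,-1.6,-0.7],[0,0,0],0],
  [[-3.1,-2.1,-0.8],[0,0,0],0],
  [[-3.7,-2.7,-0.9],[0,0,0],0],
  [[-4.2,-3.3,-1.1],[0,0,0],0],
  [[-4.6,-3.9,-1.3],[0,0,0],0],
  [[-4.9,-4.6,-1.5],[0,0,0],0],
  [[-4.9,-4.6,-1.5],[0,0,0],0],
  [[-4.9,-4.6,-1.5],[0,0,0],0],
])

```text
time: 9.9
position: [0.5047, 0.173, 0.0792]
orientation: [-1.564, 1.135, 0.597]
force: [-0.5, -1.0, 0.3]
opening: -0.0002
```

```bash
python3 - <<'E'
from h import *
s=bot.get_state(); print(s["position"],flank(.8),s["q"].round(2),s["force"].round(1))
for t in (1,1.2):print(t,row(flank(t,lat=0),RT,s))
for t in np.arange(1.2,3.2,.2):print(t.round(1),row(tip(t,.05,lat=0),RT,s)[0])
f=bot.grab_frame("scene"); cv2.imwrite("pics/s5.png",cv2.resize(f["frame"][130:260,230:400],(680,520),interpolation=2))
E
```

```text
[0.50467644 0.17298217 0.07921176] [0.49692293 0.17585546 0.07918135] [ 0.64  0.05 -0.61  0.04 -0.47 -1.64] [-0.5 -1.   0.3]
1 ([-0.83, -0.66, -0.59], [-0.04, 0.02, -0.01])
1.2 ([-1.0, -2.13, -1.21], [-0.04, 0.02, -0.01])
1.2 [-1.53, -2.1, -1.08]
1.4 [-1.77, -3.07, -1.47]
1.6 [-1.77, -4.1, -1.93]
1.8 [-1.51, -5.13, -2.45]
2.0 [-0.96, -6.08, -2.99]
2.2 [-0.16, -6.89, -3.53]
2.4 [0.87, -7.49, -4.02]
2.6 [2.07, -7.82, -4.42]
2.8 [3.08, -7.9, -4.67]
3.0 [4.0, -7.81, -4.83]
```

View pics/s5.png

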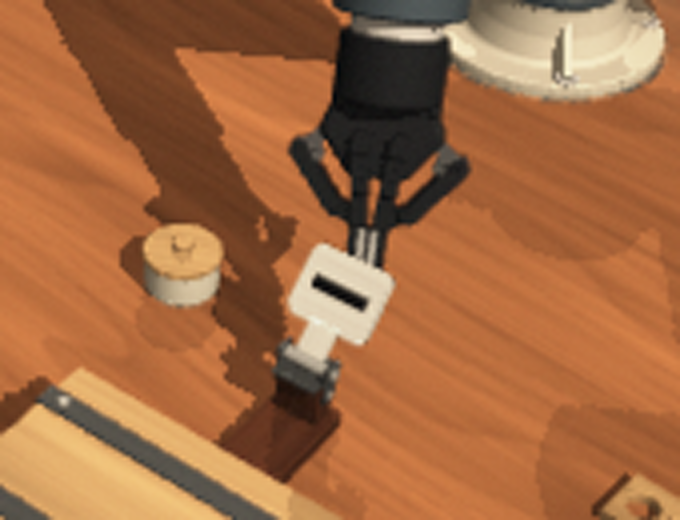

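The blade, with its edge now at (330,250), is tilted up and riding on the finger. I'll carry on over the top.

Call:
drive_tool([
  [[-0.8,-0.7,-0.6],[0,0,0],0],
  [[-1.1,-1.4,-0.9],[0,0,0],0],
  [[-1.5,-2.1,-1.1],[0,0,0],0],
  [[-1.8,-3.1,-1.5],[0,0,0],0],
  [[-1.8,-4.1,-1.9],[0,0,0],0],
  [[-1.5,-5.1,-2.5],[0,0,0],0],
  [[-1.2,-5.6,-2.7],[0,0,0],0],
  [[-1,-6.1,-3],[0,0,0],0],
  [[-0.6,-6.5,-3.3],[0,0,0],0],
  [[-0.2,-6.9,-3.5],[0,0,0],0],
  [[-0.2,-6.9,-3.5],[0,0,0],0],
  [[-0.2,-6.9,-3.5],[0,0,0],0],
])

```text
time: 10.95
position: [0.5745, 0.1778, 0.1087]
orientation: [-1.563, 1.138, 0.598]
force: [0.1, -0.1, -0.3]
opening: 0.0
```

```bash
python3 - <<'E'
from h import *
s=bot.get_state(); print(s["position"],s["q"].round(2),s["force"].round(1))
for t in np.arange(2.2,3.2,.2):print(t.round(1),row(tip(t,.055,lat=0),RT,s)[0])
print(row(tip(3.14,.055,lat=0),RT,s))
f=bot.grab_frame("scene"); cv2.imwrite("pics/s6.png",cv2.resize(f["frame"][130:260,230:400],(680,520),interpolation=2))
E
```

```text
[0.57451758 0.17777474 0.10869362] [ 0.54  0.15 -0.37 -0.04 -0.61 -1.5 ] [ 0.1 -0.1 -0.3]
2.2 [-0.29, -0.55, -0.17]
2.4 [0.82, -1.18, -0.7]
2.6 [2.12, -1.53, -1.13]
2.8 [3.23, -1.61, -1.4]
3.0 [4.24, -1.51, -1.57]
([4.96, -1.33, -1.64], [-0.04, 0.02, -0.04])
```

View pics/s6.png

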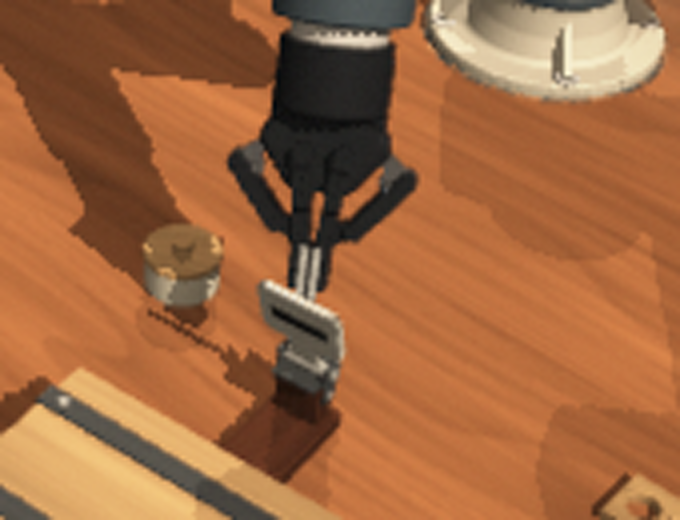

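The blade is past vertical. Next I'll press it down flat.

Call:
drive_tool([
  [[0.3,-0.9,-0.4],[0,0,0],0],
  [[0.8,-1.2,-0.7],[0,0,0],0],
  [[1.5,-1.4,-0.9],[0,0,0],0],
  [[2.1,-1.5,-1.1],[0,0,0],0],
  [[2.7,-1.6,-1.3],[0,0,0],0],
  [[3.2,-1.6,-1.4],[0,0,0],0],
  [[3.7,-1.6,-1.5],[0,0,0],0],
  [[4.2,-1.5,-1.6],[0,0,0],0],
  [[4.6,-1.4,-1.6],[0,0,0],0],
  [[5,-1.3,-1.6],[0,0,0],0],
  [[5,-1.3,-1.6],[0,0,0],0],
  [[5,-1.3,-1.6],[0,0,0],0],
])

```text
time: 12.0
position: [0.6103, 0.1829, 0.0688]
orientation: [-1.563, 1.138, 0.598]
force: [0.9, -0.2, -0.6]
opening: 0.0002
```

```bash
python3 - <<'E'
from h import *
s=bot.get_state(); print(s["position"],tip(3.14,.055,lat=0),s["force"].round(1))
f=bot.grab_frame("scene"); cv2.imwrite("pics/s7.png",cv2.resize(f["frame"][130:260,230:400],(680,520),interpolation=2))
P=cloud(f);s=P-HINGE; sx,sy,sz=s@X,s@Y,s@Z
m=(sx>.02)&(sx<.085)&(abs(sy)<.033)&(sz>-.03)&(f["frame"].min(-1)>110)
print(m.sum(),np.polyfit(sx[m],sz[m],1)); 
for a in np.arange(.02,.085,.01):
    k=m&(sx>=a)&(sx<a+.01); print(a.round(2),k.sum(),np.median(sz[k]).round(4))
E
```

```text
[0.61032792 0.18291058 0.06883326] [0.61083056 0.18258228 0.06923252] [ 0.9 -0.2 -0.6]
186 [0.20846373 0.02194071]
0.02 12 0.015
0.03 17 0.0195
0.04 49 0.0432
0.05 34 0.0304
0.06 28 0.0342
0.07 46 0.0353
0.08 0 nan
  return _methods._mean(a, axis=axis, dtype=dtype,
  ret = ret.dtype.type(ret / rcount)
```

View pics/s7.png

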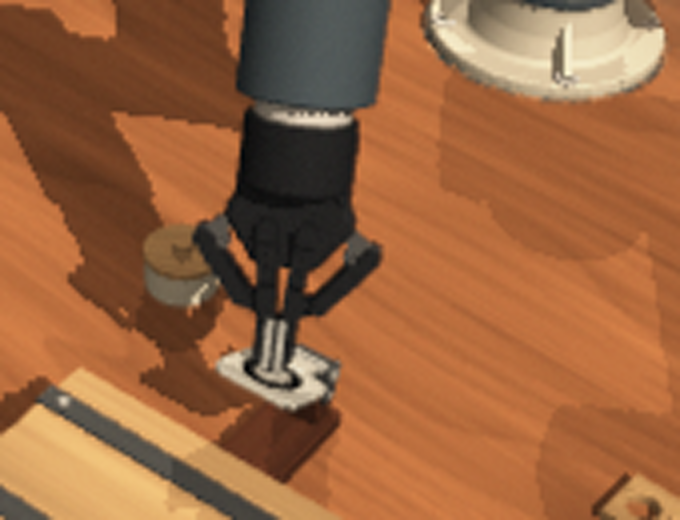

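The ring face is up and the blade is nearly flat under the fingertips, at (275,380). The white pads contaminated my slope fit. I'll press a few millimetres more until the force shows the stop.

Call:
drive_tool([
  [[0.1,0,0],[0,0,0],0],
  [[0.2,0,0],[0,0,0],0],
  [[0.3,0.05,0],[0,0,0],0],
  [[0.4,0.1,0],[0,0,0],0],
  [[0.4,0.1,0],[0,0,0],0],
])

```text
time: 12.47
position: [0.6115, 0.1836, 0.0653]
orientation: [-1.564, 1.136, 0.598]
force: [0.5, 1.1, 0.7]
opening: -0.0003
```

Call:
drive_tool([
  [[0.1,0,0],[0,0,0],0],
  [[0.2,0,0],[0,0,0],0],
  [[0.3,0.05,0],[0,0,0],0],
  [[0.3,0.05,0],[0,0,0],0],
  [[0.3,0.05,0],[0,0,0],0],
])

```text
time: 12.88
position: [0.6119, 0.1839, 0.0622]
orientation: [-1.563, 1.137, 0.598]
force: [1.0, 0.4, 0.4]
opening: 0.0004
```

Call:
drive_tool([
  [[0.1,0,0],[0,0,0],0],
  [[0.2,0,0],[0,0,0],0],
  [[0.3,0.05,0],[0,0,0],0],
  [[0.3,0.05,0],[0,0,0],0],
  [[0.3,0.05,0],[0,0,0],0],
])

```text
time: 13.3
position: [0.6126, 0.1844, 0.0592]
orientation: [-1.563, 1.137, 0.598]
force: [0.7, -0.9, 0.4]
opening: 0.0001
```

```bash
python3 - <<'E'
from h import *
s=bot.get_state(); print(s["position"],s["force"].round(1),s["wrist_torque"].round(2))
for n in("top","scene"):
  f=bot.grab_frame(n)
  P=cloud(f);q=P-HINGE; sx,sy,sz=q@X,q@Y,q@Z
  for lo,hi in ((-.03,-.02),(.015,.03)):
    for a in (.03,.04,.05,.06,.07,.08):
      k=(sy>lo)&(sy<hi)&(sx>=a)&(sx<a+.01)&(sz>-.04)
      if k.any(): print(n,lo,a,k.sum(),np.median(sz[k]).round(4))
f=bot.grab_frame("scene");cv2.imwrite("pics/s8.png",cv2.resize(f["frame"][180:250,260:350],(720,560),interpolation=2))
E
```

```text
[0.61260939 0.1843556  0.05923258] [ 0.7 -0.9  0.4] [-0.72  0.95 -0.03]
top -0.03 0.03 4 0.1579
top -0.03 0.04 7 0.0682
top -0.03 0.05 2 0.0432
top -0.03 0.06 8 0.018
top -0.03 0.07 11 0.0246
top -0.03 0.08 2 0.0224
top 0.015 0.03 8 0.0137
top 0.015 0.04 15 0.0127
top 0.015 0.05 13 0.0146
top 0.015 0.06 15 0.0184
top 0.015 0.07 13 0.0196
top 0.015 0.08 3 0.018
scene -0.03 0.03 51 0.1098
scene -0.03 0.04 31 0.0668
scene -0.03 0.05 12 0.0176
scene -0.03 0.06 7 0.0197
scene -0.03 0.07 9 0.0201
scene -0.03 0.08 1 0.0195
scene 0.015 0.03 11 0.0122
scene 0.015 0.04 14 0.0143
scene 0.015 0.05 12 0.0165
scene 0.015 0.06 13 0.0184
scene 0.015 0.07 17 0.0206
scene 0.015 0.08 2 0.021
```

View pics/s8.png

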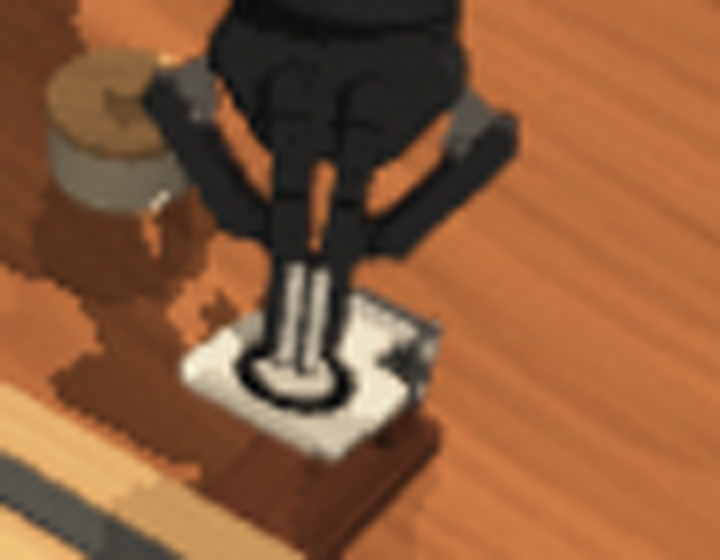

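```bash
python3 - <<'E'
from h import *
s=bot.get_state();R=Ro.from_euler('xyz',s["orientation"]).as_matrix(); t=s["position"]; print(t,s["force"].round(1))
for n in("scene","wrist"):
    f=bot.grab_frame(n)
    for d in(0,-.01,-.02,-.03,-.04):
        X0=t+R[:,0]*d; c=f["R"]@X0+f["t"]; u=f["K"]@c/c[2]; g=w(f,u[1],u[0]); print(n,d,u[:2].round(1),"z",c[2].round(4),"map",f["z_map"][int(u[1]),int(u[0])], "pt",X0.round(3),"seen",g.round(3),"in tool",((g-t)@R).round(3))
f=bot.grab_frame("wrist")
P=cloud(f);q=P-HINGE; sx,sy,sz=q@X,q@Y,q@Z
for lo,hi in ((-.03,-.015),(.015,.03)):
    for a in (.03,.04,.05,.06,.07,.08):
      k=(sy>lo)&(sy<hi)&(sx>=a)&(sx<a+.01)&(sz>-.04)&(sz<.05)
      if k.any(): print("wrist",lo,a,k.sum(),np.median(sz[k]).round(4))
g=P-t; g=g@R; m=(abs(g[...,2])<.02)&(abs(g[...,1])<.02)&(f["z_map"]>0)
for a in np.arange(-.06,.02,.008):
    k=g[m&(g[...,0]>=a)&(g[...,0]<a+.008)]
    if len(k): print("fing",a.round(3),len(k),k.min(0).round(3),k.max(0).round(3))
E
```

```text
[0.61258746 0.18437136 0.05931037] [-1.  -0.2 -0.5]
scene 0 [295.9 232.5] z 1.0462 map 1.0156598 pt [0.613 0.184 0.059] seen [0.629 0.197 0.082] in tool [-0.011 -0.029  0.002]
scene -0.01 [296.3 229. ] z 1.0434 map 1.0249437 pt [0.609 0.182 0.068] seen [0.619 0.19  0.082] in tool [-0.017 -0.017  0.001]
scene -0.02 [296.7 225.6] z 1.0405 map 1.029671 pt [0.606 0.18  0.077] seen [0.612 0.184 0.085] in tool [-0.024 -0.01   0.001]
scene -0.03 [297.2 222.2] z 1.0376 map 1.0235351 pt [0.602 0.177 0.087] seen [0.61  0.183 0.097] in tool [-0.035 -0.013  0.001]
scene -0.04 [297.6 218.7] z 1.0347 map 1.0249316 pt [0.599 0.175 0.096] seen [0.604 0.179 0.103] in tool [-0.043 -0.009  0.001]
wrist 0 [250.6 234.3] z 0.178 map 0.15491131 pt [0.613 0.184 0.059] seen [0.598 0.174 0.074] in tool [-0.021  0.01   0.   ]
wrist -0.01 [250.5 242.4] z 0.1684 map 0.14698811 pt [0.609 0.182 0.068] seen [0.595 0.173 0.082] in tool [-0.029  0.01   0.   ]
wrist -0.02 [250.4 251.4] z 0.1589 map 0.13926798 pt [0.606 0.18  0.077] seen [0.592 0.171 0.089] in tool [-0.038  0.009  0.   ]
wrist -0.03 [250.3 261.6] z 0.1
[... 229 characters left out ...]
st -0.03 0.03 905 0.0102
wrist -0.03 0.04 723 0.0126
wrist -0.03 0.05 502 0.0147
wrist -0.03 0.06 454 0.0169
wrist -0.03 0.07 410 0.0192
wrist -0.03 0.08 41 0.0205
wrist 0.015 0.03 468 0.0098
wrist 0.015 0.04 407 0.0123
wrist 0.015 0.05 220 0.0144
wrist 0.015 0.06 25 0.0159
fing -0.06 784 [-0.06  -0.012 -0.012] [-0.052  0.011  0.017]
fing -0.052 618 [-0.052  0.005 -0.013] [-0.044  0.011  0.015]
fing -0.044 570 [-0.044  0.005 -0.013] [-0.036  0.01   0.015]
fing -0.036 457 [-0.036  0.005 -0.013] [-0.028  0.011  0.015]
fing -0.028 1810 [-0.028 -0.005 -0.02 ] [-0.02  0.02  0.02]
fing -0.02 1048 [-0.02 -0.02 -0.02] [-0.012  0.02   0.02 ]
fing -0.012 9 [-0.012 -0.019  0.019] [-0.011 -0.015  0.02 ]
```

Three cameras agree that the blade is still about 0.22 rad above flat. They also show that the fingers really end about 20 mm short of the reported TCP: the wrist and scene depth both have the finger ending at tool x ≈ -0.02. That also explains why the first slide missed. The blade face is right at the finger end, so it needs about 12 mm more straight down.

Call:
drive_tool([
  [[0.2,0.1,0],[0,0,0],0],
  [[0.4,0.2,0],[0,0,0],0],
  [[0.6,0.3,0],[0,0,0],0],
  [[0.8,0.4,0],[0,0,0],0],
  [[1,0.5,0],[0,0,0],0],
  [[1,0.5,0],[0,0,0],0],
  [[1,0.5,0],[0,0,0],0],
])

```text
time: 14.18
position: [0.6128, 0.1844, 0.0491]
orientation: [-1.564, 1.135, 0.597]
force: [-1.8, 0.3, 5.8]
opening: 0.0002
```

```bash
cat > chk.py <<'E'
from h import *
s=bot.get_state(); print(s["time"],s["position"],s["force"].round(1))
for n in ("wrist","scene"):
  f=bot.grab_frame(n)
  P=cloud(f);q=P-HINGE; sx,sy,sz=q@X,q@Y,q@Z
  for lo,hi in ((-.03,-.016),(.016,.03)):
    k=(sy>lo)&(sy<hi)&(sx>=.03)&(sx<.078)&(sz>-.04)&(sz<.03)&(f["z_map"]>0)
    if k.sum()>10: print(n,lo,k.sum(),np.polyfit(sx[k],sz[k],1).round(4))
E
python3 chk.py
```

```text
14.1833 [0.61284131 0.1844142  0.04905042] [-1.8  0.3  5.8]
wrist -0.03 2168 [-0.0867  0.0088]
wrist 0.016 933 [0.0355 0.0007]
scene -0.03 53 [0.009  0.0037]
scene 0.016 70 [-0.0035  0.004 ]
```

The force is now 5.8 N and the slope is about 0, so the blade is on its stop. I'll give it 1 mm more, then retreat up and away.

Call:
drive_tool([
  [[0.1,0.05,0],[0,0,0],0],
  [[0.1,0.05,0],[0,0,0],0],
  [[0.1,0.05,0],[0,0,0],0],
  [[-1,-0.3,0],[0,0,0],0],
  [[-3,-1,0],[0,0,0],0],
  [[-6,-2,0],[0,0,0],0],
  [[-9,-2,0],[0,0,0],0],
  [[-12,-2,0],[0,0,0],0],
  [[-15,-2,0],[0,0,0],0],
  [[-15,-2,0],[0,0,0],0],
  [[-15,-2,0],[0,0,0],0],
  [[-15,-2,0],[0,0,0],0],
])

```text
time: 15.28
position: [0.5747, 0.1587, 0.1918]
orientation: [-1.562, 1.138, 0.599]
force: [-1.2, 0.3, -0.4]
opening: 0.0002
```

```bash
cat >> chk.py <<'E'
f=bot.grab_frame("top");bot.grab_frame("scene")
for t in ("marker_open_blade","paste_pot","leaf_knife","ring_gauge","marker_closed_blade"):
    for m in bot.mark_of("top",t)[:1]: print(t,round(m["p"],2),np.round(m["point"]),w(f,*m["point"]).round(3))
f=bot.grab_frame("scene");cv2.imwrite("pics/s9.png",cv2.resize(f["frame"][110:300,130:430],(780,494),interpolation=2))
E
python3 chk.py
```

```text
15.2833 [0.5747436  0.15873271 0.19184976] [-1.2  0.3 -0.4]
wrist -0.03 679 [0.0163 0.0016]
wrist 0.016 572 [0.0145 0.0018]
scene -0.03 62 [-0.0096  0.0045]
scene 0.016 70 [0.0151 0.003 ]
marker_open_blade 0.76 [206. 335.] [ 0.549 -0.248  0.076]
paste_pot 0.49 [219. 259.] [0.509 0.003 0.049]
leaf_knife 0.75 [232. 380.] [ 0.461 -0.412  0.01 ]
ring_gauge 0.76 [236. 133.] [ 0.46   0.443 -0.   ]
marker_closed_blade 0.54 [188. 204.] [ 0.503 -0.009  1.717]
```

View pics/s9.png

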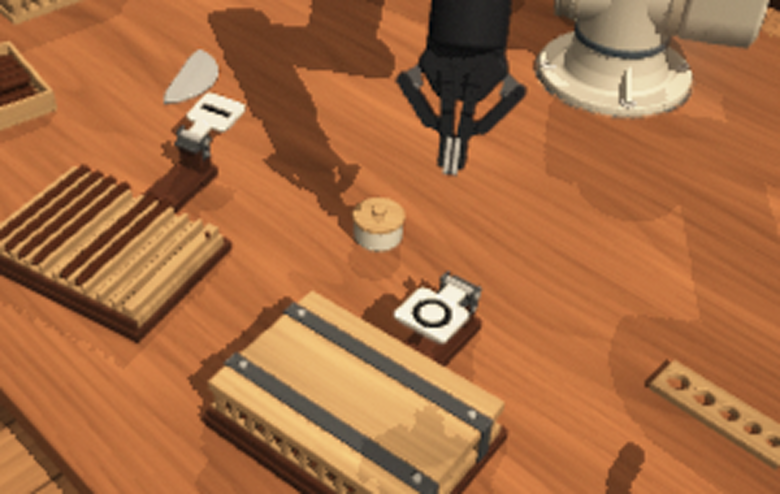

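The closed mould's marker lies flat on the mould side with its ring face up, at (433,313). The measured slope is about 0.015 rad. The other items are where they started and the gripper is clear, so I'm handing in.

```bash
python3 -c "
from rig import bot
print(bot.close_job())"
```

```text
the job is handed in; nothing more can be done
None
```

The closed mould's marker now lies flat on the mould side, ring face up, and the job was handed in at about 15.5 s. I kept the fingers shut throughout, slid the fingertips under the free edge, carried it over the hinge and pressed it down to its stop.

**Last checks:**
- **Marker:** the blade slope read at most about 0.016 rad in the wrist and scene cameras, against the 0.1 rad limit. Pressing on the stop gave about 6 N.
- **Other items:** the open mould's marker, paste pot, leaf knife and ring gauge were within about 9 mm of their first readings, which is the detection noise. In the last picture they look unmoved.
- **Robot:** the gripper was clear of everything.

**What did not go as expected:**
- My first slide under the blade missed without moving it.
- The reported tool tip lay about 20 mm beyond where the cameras showed the fingers end. By the nominal numbers, the grasp point came within about 3 mm of the blade's mid-plane during the final press. That is inside the 6 mm "taken between the fingers" zone, so that check could have been triggered, although the fingers were shut and only pushed on the blade's face.

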